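# Step a ratcheted vial carousel back one notch

### The arm

A 7-joint arm with a two-finger parallel gripper is mounted at the origin on a cart in front of the work surface, level with it; the furniture and walls round the work are solid. World frame = base frame: x ahead of the robot, y to its left, z up, the work surface at z = 0. Lengths are in m, angles in rad, forces in N, time in s.
With the tool pointing down it reaches from about 0.425 to 0.95 m from the base axis. Payload 4.7 kg.
Tool frame: the origin (TCP) lies on the centre line of the jaws, within the pads' length; the fingertips stand robot.nose_length ahead of it and the grasp point (between the pads) lies 8 mm behind it (robot.nose_length is the distance from the TCP to the fingertips, in m); z points along the fingers, y is the line along which they close (so a half turn about z gives the same grasp; the last joint's range is limited). The gripper opens to 85 mm and grips with 20 to 120 N. Pads are 22 mm wide; open, the fingers measure 114 mm over their backs; the gripper's body (76 mm by 85 mm) begins 54 mm behind the grasp point. The pads swing forward as they close: fully open they stand 13 mm farther back than shut.
Start: joints at [-1.206, 0.469, -0.049, 1.532, 0.024, 1.141, -0.082], TCP at [0.259, 0.623, 0.242] pointing down, gripper open.
Joint ranges: [-2.59, 2.59], [-0.33, 1.99], [-1.39, 1.29], [0.1, 2.45], [-1.04, 4.18], [0.21, 1.99], [-2.66, 2.66]. Speed limits (rad/s): [2.57, 2.57, 3.14, 3.14, 3.14, 3.14, 3.14].

### API

Orientations are given as [roll, pitch, yaw] about the fixed x, y, z axes, in that order (R = Rz(yaw) Ry(pitch) Rx(roll)).
In Python, from plant import robot gives the robot as it stands. Calls block until the motion is done:
- robot.goto(position, orientation): joint-space move of the TCP to a pose.
- robot.move_straight(position, vel=0.15, attitude=None, contact_N=None): straight line of the TCP; attitude=None keeps the orientation; vel is the mean speed in m/s. With contact_N (N) it stops when the force on the tool has changed by that much, and returns True; else False.
- robot.move_joints(angles): joint-space move.
- robot.grip(opening, strength=None): opening from 0.0 (shut) to 1.0 (fully open); strength is the grip in N (None keeps the last); returns when the fingers have stopped.
- robot.sleep(seconds).
- robot.inverse_kinematics(position, orientation): joint angles nearest the present ones, or None.
- robot.sense(): the state.
- robot.grab_frame(name): name is "side" or "top"; returns a dict with "image" (400x640x3 uint8, red, green, blue), "range_z" (400x640 float32, m along the optical axis (not along the pixel's ray), 0 where there is no reading), "fx", "fy", "cx", "cy" (pixels), "R" (3x3) and "t" (3): a world point X has camera coordinates R X + t. Camera axes: x right, y down, z forward; pixel columns grow to the right and rows downward; lengths in m; the calibration is good to about 2 mm. A picture is of the moment at which its call begins.
A pose or a line that the arm cannot do raises robot.IKError and nothing moves.
- robot.close_job(): hands the job in; it is judged then, once.
The state is a dict: "t": time; "joint_pos": joint angles; "joint_velocities": joint speeds; "effort": joint torques, N m; "tcp_pos": TCP position; "tcp_rot": TCP orientation; "wrist_force": force on the tool from outside, world axes, zero at the start; "torque": the same for the moment, N m; "opening": opening from 0.0 (shut) to 1.0 (fully open); "gripper_force": force on a finger pad.
Only numpy, scipy, OpenCV 4.12 (cv2) and the standard library are available. Lean on these libraries where they do the work, as an engineer would, in place of code of your own. Each camera call takes 0.05 s, during which the arm holds its last target. There are 200 camera calls.

### The job

The vial carousel has been stepped one notch too far past the camera. Working gently with the fingertips only, without gripping or lifting anything, tip the ratchet pawl up and back by its peg until it stays up, push the wheel backward (counter-clockwise seen from above) one notch, and tip the pawl down again so that it sits fully home in the tooth gap with the wheel back against it. Leave the vials standing in their pockets and the other things on the bench where they are.

Things in the scene. Friction and masses are not known exactly. Their poses are not given: they have to be found in the camera images.
- station: Fixed grey base of a vial imaging station; a rail on it carries a small black camera and lens that look at the carousel's rim. Origin on the carousel's axis at bench level, z up. In its frame the camera stands 30 degrees from +x towards -y; the pawl's post stands outside the carousel at x -54, y +124 mm, 73 mm high.
- carousel (a joint): Angle (rad) of the carousel, a level wheel 220 mm across; 0 at the start, negative = counter-clockwise from above = backward. One notch is 0.524. Pawl down: it turns forward only, with 1 to 2 degrees of play. If the pawl drops while the wheel is 0.17 to 0.53 back, pushing on brings the next tooth to rest against it at -0.52 to -0.56. Past -0.56 the pawl lands on a crest. About 1.2 N at a pin turns it; it stays where left.
- hub (a point): Point on the carousel's axis level with its deck top, 42 mm above the bench; turns with the wheel. A black hub, 61 mm across, rises 39 mm above it; round it a white rack, 156 mm across and 18 mm high, has twelve pockets for vials; at the rim are twelve saw teeth, 10 mm high, between 98 and 110 mm from the axis.
- near_pin (a point): Rounded top of the upright steel finger pin on the robot's side, one of six, 60 degrees apart, 88 mm from the axis; 10 mm thick, rising 60 mm from the deck, top 102 mm above the bench. The pins stand between the rack and the teeth, each beside the gap between two pockets, and turn with the wheel; push one sideways to turn it.
- pawl (a joint): Angle (rad) of the gravity pawl: 0 = down, its nose in a tooth gap; grows as it is tipped up and back; at 1.2 it leans on its stop and stays there by its weight. It balances near 0.7: let go below that it falls down again, above that it falls over to the stop. A level push of about 0.6 N on the peg moves it. It reads about 0.2 on a tooth's crest.
- pawl_peg (a point): Middle of the pawl's finger peg: a level steel peg 11 mm thick, free for 19 mm to either side of this point along the station's y, with an 18 mm ball at its outer end, on a crank arm 48 mm from the pivot. Pawl down: 27 mm to the +x side of the pivot and 40 above it. Pawl up: 27 mm to the -x side and 39 above. Push it towards -x to tip the pawl up, towards +x to let it drop.
- pawl_pivot (a point): Point in the air on the pawl's level pivot line, straight across from the middle of the peg, 62 mm above the bench; the post that bears the pivot lies 30 to 44 mm nearer the wheel. Fixed, with the station's axes: x points the way in which the teeth under the pawl move when the wheel goes forward, y away from the wheel. Under the peg it is clear down to 12 mm above the bench.
- vial_one: Closed glass sample vial with a screw cap, 26 mm wide, 58 mm high, standing loose in a pocket of the carousel (18 mm deep, 28 mm wide, 60 mm from the axis), its bottom level with the deck top, 42 mm above the bench. Origin at the centre of its bottom. It rides round with the wheel and is to stay standing in its pocket.
- vial_two: Closed glass sample vial with a screw cap, 24 mm wide, 53 mm high, standing loose in a pocket of the carousel (18 mm deep, 28 mm wide, 60 mm from the axis), its bottom level with the deck top, 42 mm above the bench. Origin at the centre of its bottom. It rides round with the wheel and is to stay standing in its pocket.
- vial_three: Closed glass sample vial with a screw cap, 26 mm wide, 58 mm high, standing loose in a pocket of the carousel (18 mm deep, 28 mm wide, 60 mm from the axis), its bottom level with the deck top, 42 mm above the bench. Origin at the centre of its bottom. It rides round with the wheel and is to stay standing in its pocket.
- vial_four: Closed glass sample vial with a screw cap, 22 mm wide, 51 mm high, standing loose in a pocket of the carousel (18 mm deep, 28 mm wide, 60 mm from the axis), its bottom level with the deck top, 42 mm above the bench. Origin at the centre of its bottom. It rides round with the wheel and is to stay standing in its pocket.
- vial_five: Closed glass sample vial with a screw cap, 26 mm wide, 58 mm high, standing loose in a pocket of the carousel (18 mm deep, 28 mm wide, 60 mm from the axis), its bottom level with the deck top, 42 mm above the bench. Origin at the centre of its bottom. It rides round with the wheel and is to stay standing in its pocket.
- vial_six: Closed glass sample vial with a screw cap, 24 mm wide, 53 mm high, standing loose in a pocket of the carousel (18 mm deep, 28 mm wide, 60 mm from the axis), its bottom level with the deck top, 42 mm above the bench. Origin at the centre of its bottom. It rides round with the wheel and is to stay standing in its pocket.
- wash_bottle: White wash bottle with a bent red spout, 202 mm high, loose on the bench; a bystander. Origin at the centre of its underside.
- multimeter: Hand meter lying flat, 140 x 68 x 44 mm, loose on the bench; a bystander. Origin at the centre of its underside.
- petri_dish: Clear flat dish, 60 mm wide, 12 mm high, loose on the bench; a bystander. Origin at the centre of its underside.
- beaker: Glass beaker, 52 mm wide, 70 mm high, loose on the bench; a bystander. Origin at the centre of its underside.
- stopper: Black rubber stopper, 42 mm wide, 28 mm high, loose on the bench; a bystander. Origin at the centre of its underside.
- tall_vial: Amber vial with a white cap, 30 mm wide, 72 mm high, loose on the bench; a bystander. Origin at the centre of its underside.
Mind the look-alikes: they are no part of the job. What is shaped like the vial_five but blue is not meant. Leave any turquoise look-alike of the vial_three alone.

How it is judged:
On the way, in this order (a step that is already met when the one before it is completed fails the run):
1. the pawl is tipped up past its balance and stays up, with the wheel still in its old notch (value of joint pawl above 1 rad and value of joint carousel between -0.1 and 0.15 rad), for 0.2 s.
2. with the pawl up, the wheel is pushed backward clear of the old tooth (value of joint pawl above 1 rad and value of joint carousel below -0.17 rad), for 0.1 s.
At the end, for the whole second after the job is handed in: The wheel stands one notch (30 degrees) back from where it was, against the pawl to within about 2.5 degrees, at rest; the pawl is down in the tooth gap (within 0.05 rad of home); every vial stands upright on the bottom of its pocket (value of joint carousel between -0.575 and -0.475 rad and value of joint pawl below 0.05 rad and velocity of joint carousel between -0.05 and 0.05 rad/s and angle between each of vial_one, vial_two, vial_three, vial_four, vial_five, vial_six's own z axis and vertical below 0.25 rad and height (world z) of each of vial_one, vial_two, vial_three, vial_four, vial_five, vial_six below 0.05 m); the robot touches nothing.
It fails at once if a vial is lifted or tipped out of its pocket (height (world z) of any of vial_one, vial_two, vial_three, vial_four, vial_five, vial_six above 0.056 m or angle between any of vial_one, vial_two, vial_three, vial_four, vial_five, vial_six's own z axis and vertical above 0.4 rad).
It fails at once if the station is gripped or forced: the fingers press on its parts with more than 40 N (contact force between the fingers and station above 40 N).
It fails at once if the station is touched with the arm or the gripper's body and not with the fingers (contact force between the arm and station above 2 N).
It fails at once if another thing on the bench is moved more than 30 mm (distance of any of wash_bottle, multimeter, petri_dish, beaker, stopper, tall_vial from where it was at the start of the episode above 0.03 m).
It also fails if it takes over 64 s, if anything falls off the work surface, if the arm or the gripper's body presses on something with over 40 N, if the wrist force passes 120 N, or if a joint passes its speed limit or range.

## Working session

There is one attempt and no reset: what is moved stays moved. The work goes in short steps, each a Python script; the robot and the scene stay as the last script left them, time stands still between calls to the robot, and variables do not carry over. Pictures are saved under pics/ and viewed, at most 10 in all, crops included, and the job is handed in when it is done.

```bash
mkdir -p pics; ls; python3 - <<'E'
from plant import robot
import cv2,numpy as np,pickle
for n in("top","side"):
    f=robot.grab_frame(n); pickle.dump(f,open(n+"0.pkl","wb"))
    cv2.imwrite(f"pics/{n}0.png",f["image"][:,:,::-1])
    R,t=np.array(f["R"]),np.array(f["t"]); print(n,(-R.T@t).round(3),R.round(3).tolist(),f["fx"],f["cx"],f["cy"])
s=robot.sense(); print(robot.nose_length,s)
E
```

```text
pics
top [ 0.381 -0.019  1.517] [[0.029, -1.0, 0.002], [-0.996, -0.029, -0.082], [0.082, 0.0, -0.997]] 442.8704027072703 323.3743249918329 200.63042962649268
side [-0.196  1.034  0.829] [[-0.843, -0.538, -0.014], [-0.264, 0.436, -0.86], [0.469, -0.722, -0.509]] 518.1819082893284 322.99121912806044 199.52443724365887
0.011 {'t': 0.1, 'joint_pos': array([-1.20589216,  0.4693982 , -0.04860087,  1.53358572,  0.02412337,
        1.14097315, -0.08232158]), 'joint_velocities': array([ 3.95444579e-04,  6.41437513e-05,  9.59993342e-04, -3.38005819e-03,
        3.77428932e-05,  1.13338918e-03, -7.47258814e-04]), 'effort': array([ 9.87423991e-04, -5.11510170e+01, -4.68834629e-02, -2.38392842e+01,
        1.07701204e-02,  4.36328351e-03, -2.30770104e-05]), 'tcp_pos': array([0.25879611, 0.62287302, 0.24133637]), 'tcp_rot': array([-3.13981648e+00,  7.94441947e-05,  2.74781127e+00]), 'wrist_force': array([ 0.16537711,  0.05480566, -1.00851639]), 'torque': array([ 0.01024784, -0.04526143,  0.01557306]), 'gripper_force': 0.0, 'opening': 0.9948212018497057}
```

View pics/top0.png

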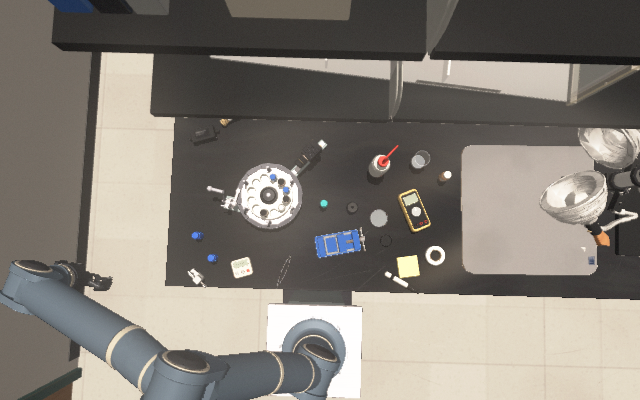

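View pics/side0.png

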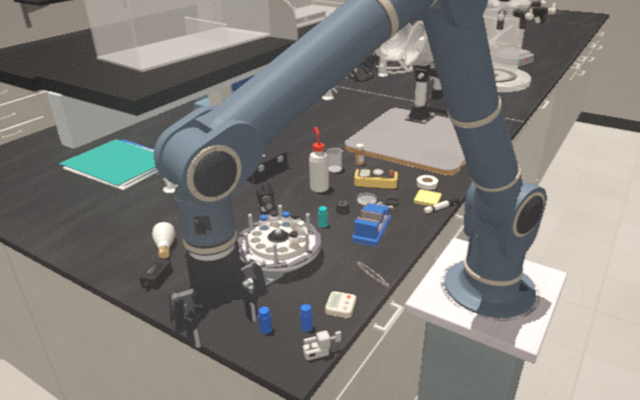

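Top view: the carousel is at about (269,196), the black camera at (315,150) and the pawl with its peg at (215–240,190–205). The look-alikes are blue vials at (197,236) and (212,258) and a turquoise vial at (324,203), all off the wheel. Next is a close crop of the station.

```bash
cat >h.py <<'E'
import numpy as np,pickle,cv2
def cast(f,u,v,z):
    R,t=np.array(f["R"]),np.array(f["t"]); c=-R.T@t
    d=R.T@np.array([(u-f["cx"])/f["fx"],(v-f["cy"])/f["fy"],1]); return c+d*(z-c[2])/d[2]
def proj(f,X):
    p=np.array(f["R"])@np.array(X)+np.array(f["t"]); return np.array([f["fx"]*p[0]/p[2]+f["cx"],f["fy"]*p[1]/p[2]+f["cy"]])
def cloud(f):
    d=f["range_z"]; v,u=np.indices(d.shape); P=np.stack([(u-f["cx"])/f["fx"]*d,(v-f["cy"])/f["fy"]*d,d],-1)
    return (P-np.array(f["t"]))@np.array(f["R"])
def load(n): return pickle.load(open(n,"rb"))
E
python3 - <<'E'
from h import *
f=load("top0.pkl"); im=f["image"][:,:,::-1]
cv2.imwrite("pics/c0.png",cv2.resize(im[130:240,195:335],None,fx=5.5,fy=5.4,interpolation=cv2.INTER_CUBIC))
P=cloud(f)
c=cast(f,269,196,.042);print("hub guess",c)
d=np.hypot(P[...,0]-c[0],P[...,1]-c[1])
for z0,z1 in((.07,.09),(.05,.065),(.03,.047),(.09,.12)):
    m=(P[...,2]>z0)&(P[...,2]<z1)&(d<.2); print(z0,m.sum(),P[m].mean(0).round(4))
# hub: black top 81mm
m=(d<.04)&(abs(P[...,2]-.081)<.012); (q,r)=cv2.minEnclosingCircle(P[m][:,:2].astype(np.float32)); print("hubtop",q,r,m.sum())
m=(d<.13)&(P[...,2]>.03)&(P[...,2]<.06)&(d>.08); print(m.sum())
q=P[m][:,:2]; print(cv2.minEnclosingCircle(q.astype(np.float32)))
# high things near pawl
m=(d>.115)&(d<.22)&(P[...,2]>.03)
for v,u in np.argwhere(m): 
    if u<245: print(u,v,P[v,u].round(3),im[v,u])
E
```

```text
hub guess [0.51153886 0.16407475 0.042     ]
0.07 401 [0.5442 0.141  0.0797]
0.05 1288 [0.5128 0.1606 0.0583]
0.03 1289 [0.51   0.1656 0.0426]
0.09 412 [0.5454 0.15   0.0992]
hubtop (0.5138347744941711, 0.16571083664894104) 0.024619102478027344 115
1532
((0.5071612596511841, 0.17252787947654724), 0.1206328347325325)
139 0 [0.711 0.254 0.907] [79 82 86]
140 0 [0.71  0.252 0.908] [79 83 85]
141 0 [0.711 0.251 0.908] [78 83 85]
142 0 [0.71  0.249 0.91 ] [79 85 88]
143 0 [0.712 0.249 0.906] [80 85 87]
144 0 [0.711 0.247 0.907] [81 87 88]
145 0 [0.71  0.244 0.91 ] [80 86 88]
146 0 [0.712 0.244 0.907] [79 86 89]
147 0 [0.71  0.242 0.909] [79 84 86]
148 0 [0.71  0.24  0.909] [77 82 85]
149 0 [0.71  0.239 0.91 ] [81 86 89]
150 0 [0.711 0.238 0.908] [77 83 84]
151 0 [0.711 0.237 0.908] [79 84 86]
152 0 [0.712 0.236 0.907] [80 84 87]
153 0 [0.711 0.234 0.908] [82 86 88]
154 0 [0.711 0.232 0.908] [80 84 86]
155 0 [0.711 0.231 0.908] [81 84 87]
156 0 [0.711 0.229 0.909] [79 82 84]
157 0 [0.711 0.228 0.909] [76 81 84]
158 0 [0.712 0.227 0.908] [72 76 79]
159 0 [0.713 0.226 0.905] [80 84 86]
160 0
[... 28231 characters left out ...]
5 0.292 0.077] [232 236 244]
229 205 [0.476 0.291 0.066] [116 122 130]
230 205 [0.477 0.29  0.054] [109 114 122]
231 205 [0.478 0.289 0.043] [116 122 131]
232 205 [0.477 0.283 0.059] [155 163 175]
233 205 [0.476 0.278 0.067] [187 197 211]
234 205 [0.476 0.275 0.066] [212 220 230]
223 206 [0.472 0.309 0.072] [163 165 176]
224 206 [0.472 0.306 0.072] [200 207 218]
225 206 [0.472 0.302 0.077] [244 248 252]
226 206 [0.471 0.297 0.083] [253 254 255]
227 206 [0.472 0.297 0.07 ] [252 253 254]
228 206 [0.472 0.293 0.073] [144 151 163]
225 207 [0.469 0.302 0.073] [181 190 203]
226 207 [0.468 0.298 0.077] [239 243 249]
227 207 [0.468 0.295 0.079] [253 254 255]
228 207 [0.469 0.293 0.07 ] [112 117 125]
```

View pics/c0.png

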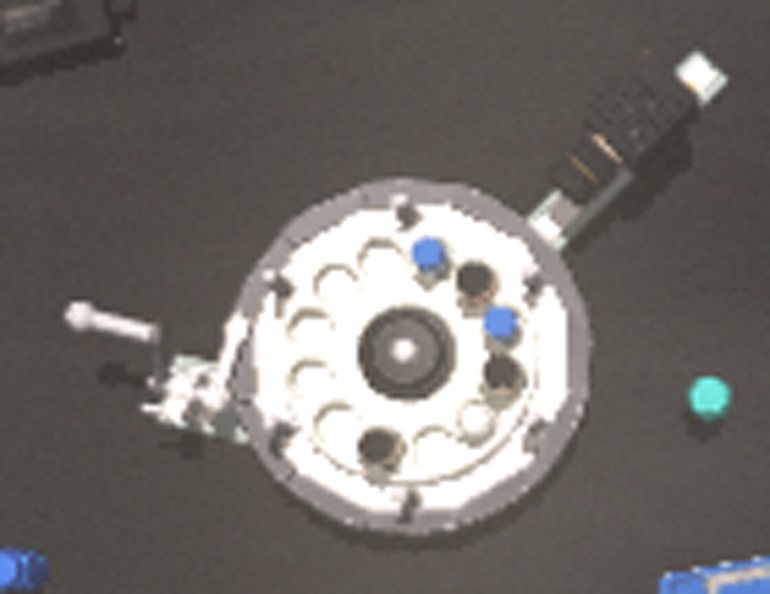

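Crop: hub at (403,350), peg from (75,315) to (155,332), post at about (190,385), near pin at about (408,502). The blue and turquoise look-alikes lie off the wheel. The peg mask and the post give the station yaw, so I'll compute those now.

```bash
python3 - <<'E'
from h import *
f=load("top0.pkl"); im=f["image"].astype(int)
g=im.sum(2)/3
# hub: dark blob
m=np.zeros(g.shape,np.uint8); m[178:212,252:286]=(g[178:212,252:286]<110)
n,l,s,c=cv2.connectedComponentsWithStats(m); i=l[196-3:196+3,262:264].max(); print("hub px",c[i],s[i])
hub=cast(f,*c[i],.081); print("hub",hub)
# outer wheel: bright/grey vs bench, ellipse fit on edges along rays
pts=[]
c0=proj(f,[hub[0],hub[1],.045])
for a in np.arange(0,360,4):
    r=np.arange(25,42,.25); x=c0[0]+r*np.cos(np.radians(a)); y=c0[1]+r*np.sin(np.radians(a))
    p=cv2.remap(g.astype(np.float32),x.astype(np.float32)[None],y.astype(np.float32)[None],cv2.INTER_LINEAR)[0]
    k=np.argmin(np.gradient(p)); 
    if 29<r[k]<39: pts.append((x[k],y[k]))
e=cv2.fitEllipseAMS(np.array(pts,np.float32)); print("rim",e,len(pts),cast(f,*e[0],.047))
# peg
m=(g>125); m[:, :204]=0; m[:,226:]=0; m[:184]=0; m[194:]=0
v,u=np.nonzero(m); w=g[v,u]-80
q=np.array([cast(f,a,b,.102)[:2] for a,b in zip(u,v)]); 
vx,vy,x0,y0=cv2.fitLine(q.astype(np.float32),cv2.DIST_HUBER,0,.01,.01).ravel(); print("peg dir",vx,vy,np.degrees(np.arctan2(vy,vx))-90,x0,y0,q.min(0),q.max(0),"ends",cast(f,207.5,187.7,.102),cast(f,223,191,.102))
# camera block
for uv,z in(((313,150),.06),((322,144),.05)): 
    d=cast(f,*uv,z)-hub; print("cam yaw",np.degrees(np.arctan2(d[1],d[0]))+30)
for uv in((269.2,223),(268.6,169)): print("pin",cast(f,*uv,.102),cast(f,*uv,.07))
fs=load("side0.pkl"); 
for n,X in dict(hub=[hub[0],hub[1],.081],pin=[hub[0]-.088,hub[1],.102],peg=[.522,.327,.102]).items(): print(n,proj(f,X),proj(fs,X))
E
```

```text
hub px [267.49056604 196.5754717 ] [260 188  17  16 106]
hub [0.50605356 0.16408091 0.081     ]
rim ((267.8504638671875, 198.03573608398438), (60.36377716064453, 64.83934020996094), 243.09898376464844) 42 [0.50417944 0.16701547 0.047     ]
peg dir 0.19768235 0.98026615 -11.401466 0.5243695 0.3407621 [0.51439858 0.30464966] [0.53299545 0.35675382] ends [0.52718005 0.35503574 0.102     ] [0.51799625 0.30480297 0.102     ]
cam yaw -11.384595470946358
cam yaw -12.882476201754322
pin [0.4197706  0.15262674 0.102     ] [0.42065625 0.1564982  0.07      ]
pin [0.59350198 0.16134841 0.102     ] [0.59831731 0.16541715 0.07      ]
hub [267.49056604 196.5754717 ] [279.2313543  230.21125603]
pin [265.59090544 223.43365548] [307.23914971 233.54659645]
peg [216.14792216 189.55820136] [231.69823061 253.98756521]
```

```bash
cat >>h.py <<'E'
YS=np.radians(-11.5); SX=np.array([np.cos(YS),np.sin(YS)]); SY=np.array([-np.sin(YS),np.cos(YS)])
def down(psi): return [np.pi,0,psi]
E
python3 - <<'E'
from h import *; from plant import robot
robot.grip(0.0,20)
p=np.array([.520,.321])+.05*SX
for s in(1,-1):
    q=robot.inverse_kinematics([*p,.26],down(YS+s*np.pi/2)); print(s,None if q is None else np.round(q,2))
    q2=robot.inverse_kinematics([.425,.18,.2],down(0 if s>0 else np.pi)); print(s,None if q2 is None else np.round(q2,2))
psi=YS+np.pi/2
try: robot.goto([*p,.26],down(psi))
except robot.IKError as e: print(e); robot.goto([*p,.26],down(psi-np.pi))
s=robot.sense(); print(s["t"],s["tcp_pos"],s["tcp_rot"],s["opening"],s["wrist_force"])
for n in("top","side"):
    f=robot.grab_frame(n); pickle.dump(f,open(n+"1.pkl","wb"))
a,b=[load(n+"1.pkl")["image"][:,:,::-1] for n in("top","side")]
cv2.imwrite("pics/1.png",np.hstack([cv2.resize(a[150:250,190:310],None,fx=3.3,fy=3.3,interpolation=2),cv2.resize(b[180:300,200:320],None,fx=3.3,fy=2.75,interpolation=2)]))
E
```

```text
1 [-0.82  0.42  0.35  1.6  -0.15  1.15 -0.63]
1 [-1.02  0.18  0.6   2.1  -0.13  0.9  -1.92]
-1 [-0.38  0.43 -0.26  1.57  0.12  1.16  2.28]
-1 [-0.59  0.17  0.11  2.07 -0.02  0.9   1.1 ]
2.4833 [0.56783841 0.31324111 0.25974216] [-3.14047356e+00 -7.06826531e-04  1.37375127e+00] 0.0017467167082291053 [-0.2560738   0.15824139 -0.09857326]
```

View pics/1.png

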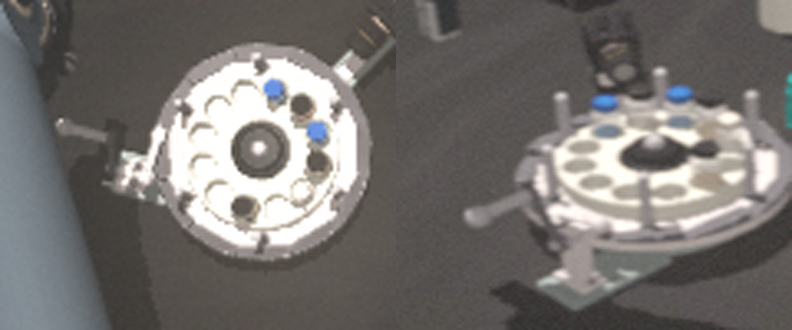

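```bash
python3 - <<'E'
from h import *
from scipy.optimize import least_squares
ft,fs=load("top1.pkl"),load("side1.pkl")
S=np.array([(280,206.2),(249.7,215.3),(307.9,214.5),(239.7,230.9)])
def pins(p): return [np.array([p[0]+.088*np.cos(p[2]+k*np.pi/3),p[1]+.088*np.sin(p[2]+k*np.pi/3),.102]) for k in range(6)]
def res(p):
    q=np.array([proj(fs,x) for x in pins(p)]); return np.array([(q-s)[np.argmin(((q-s)**2).sum(1))] for s in S]).ravel()
for z in np.radians([-20,0,20]):
    r=least_squares(res,[.508,.165,z]); print(r.x.round(4),np.degrees(r.x[2]),r.cost,r.fun.round(1))
    for X in pins(r.x): print(X.round(3),proj(fs,X).round(1),"crop",((proj(fs,X)-[200,180])*[3.3,2.75]+[396,0]).round(),"top crop",((proj(ft,X)-[190,150])*3.3).round())
# triangulate ball
def ray(f,u,v):
    R,t=np.array(f["R"]),np.array(f["t"]); d=R.T@np.array([(u-f["cx"])/f["fx"],(v-f["cy"])/f["fy"],1]); return -R.T@t,d/np.linalg.norm(d)
def tri(a,b):
    c1,d1=ray(ft,*a);c2,d2=ray(fs,*b); st=np.linalg.lstsq(np.c_[d1,-d2],c2-c1,rcond=None)[0]; A,B=c1+st[0]*d1,c2+st[1]*d2; return (A+B)/2,np.linalg.norm(A-B)
print("ball",tri((208.8,188),(224.3,258.3)),"hub",tri((268.2,195.5),(278.5,231)))
E
```

```text
[ 0.5144  0.171  -0.0591] -3.3863169107722415 6.253505508531718 [ 0.5 -0.3 -0.5 -2.  -1.6  1.3  1.5  1.1]
[0.602 0.166 0.102] [249.2 213.3] crop [558.  92.] top crop [255.  54.]
[0.563 0.244 0.102] [241.2 232. ] crop [532. 143.] top crop [173.  91.]
[0.475 0.25  0.102] [267.8 243.7] crop [620. 175.] top crop [164. 181.]
[0.427 0.176 0.102] [301.6 234.9] crop [731. 151.] top crop [237. 233.]
[0.466 0.097 0.102] [306.3 215.8] crop [747.  99.] top crop [320. 195.]
[0.554 0.092 0.102] [280.5 205.9] crop [662.  71.] top crop [329. 105.]
[ 0.5144  0.171  -0.0591] -3.386312501920687 6.253505508540286 [ 0.5 -0.3 -0.5 -2.  -1.6  1.3  1.5  1.1]
[0.602 0.166 0.102] [249.2 213.3] crop [558.  92.] top crop [255.  54.]
[0.563 0.244 0.102] [241.2 232. ] crop [532. 143.] top crop [173.  91.]
[0.475 0.25  0.102] [267.8 243.7] crop [620. 175.] top crop [164. 181.]
[0.427 0.176 0.102] [301.6 234.9] crop [731. 151.] top crop [237. 233.]
[0.466 0.097 0.102] [306.3 215.8] crop [747.  99.] top crop [320. 195.]
[0.554 0.092 0.102] [280.5 205.9] crop [662.  71.] top crop [329. 105.]
[ 0.5144  0.171  -0.0591] -3.386316894039679 6.253505508531691 [ 0.5 -0.3 -0.5 -2.  -1.6  1.3  1.5  1.1]
[0.602 0.166 0.102] [249.2 213.3] crop [558.  92.] top crop [255.  54.]
[0.563 0.244 0.102] [241.2 232. ] crop [532. 143.] top crop [173.  91.]
[0.475 0.25  0.102] [267.8 243.7] crop [620. 175.] top crop [164. 181.]
[0.427 0.176 0.102] [301.6 234.9] crop [731. 151.] top crop [237. 233.]
[0.466 0.097 0.102] [306.3 215.8] crop [747.  99.] top crop [320. 195.]
[0.554 0.092 0.102] [280.5 205.9] crop [662.  71.] top crop [329. 105.]
ball (array([0.5255063 , 0.3499874 , 0.10296748]), np.float64(0.0018070010292447014)) hub (array([0.51001486, 0.16247952, 0.07622837]), np.float64(0.00011306204028330005))
```

```bash
python3 - <<'E'
from h import *; from plant import robot
mid=np.array([.520,.3225])
P=lambda d,z:[*(mid+d*SX),z]
print(robot.move_straight(P(.048,.26),vel=.1))
print("down",robot.move_straight(P(.048,.094),vel=.12,contact_N=6))
a=robot.move_straight(P(.021,.094),vel=.04,contact_N=8); s=robot.sense(); print("near",a,s["tcp_pos"],s["wrist_force"])
a=robot.move_straight(P(-.030,.094),vel=.05,contact_N=10); s=robot.sense(); print("push",a,s["tcp_pos"],s["wrist_force"])
robot.sleep(.3); print("hold",robot.sense()["wrist_force"])
robot.move_straight(P(.02,.094),vel=.08); robot.move_straight(P(.04,.2),vel=.15)
s=robot.sense(); print(s["t"],s["wrist_force"])
f=robot.grab_frame("side"); pickle.dump(f,open("side2.pkl","wb")); b=f["image"][:,:,::-1]
cv2.imwrite("pics/2.png",cv2.resize(b[180:300,200:320],None,fx=4,fy=4,interpolation=2))
E
```

```text
False
down False
near False [0.54079461 0.31826753 0.09407572] [-1.04220895 -0.12655117  0.15629429]
push False [0.49100024 0.32831917 0.09405611] [ 0.072688   -0.26313345 -0.63101985]
hold [-0.0349792   0.14831389  0.70208886]
8.3 [ 0.38806842 -0.07422674 -0.39859961]
```

View pics/2.png

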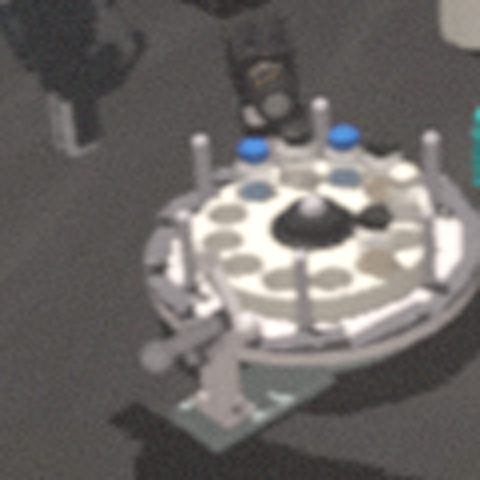

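The side crop shows the ball shifted from (98,314) to (155,355), so the pawl is leaning back on its stop. The near pin's top is at about (430,213), which puts it at world (0.420,0.164). Next I push the wheel back part of a notch.

```bash
cat >>h.py <<'E'
HUB=np.array([.509,.165]); PHI=np.radians(181)
def fin(b,gap=0,rr=.092,half=.0195):
    a=PHI+b; er=np.array([np.cos(a),np.sin(a)]); et=np.array([-np.sin(a),np.cos(a)])
    return HUB+rr*er-(half+gap)*et
E
cat >push.py <<'E'
from h import *; from plant import robot
def arc(b0,b1,N=None,z=.089,vel=.04):
    for b in np.linspace(b0,b1,max(2,int(abs(b1-b0)/.1)+1))[1:]:
        if robot.move_straight([*fin(b),z],vel=vel,attitude=down(PHI+b),contact_N=N): return b
    return None
E
python3 - <<'E'
from push import *
z=.089
robot.goto([*fin(0,.016),.2],down(PHI))
print("down",robot.move_straight([*fin(0,.016),z],vel=.1,contact_N=6))
print(robot.move_straight([*fin(0),z],vel=.04,contact_N=8), arc(0,.38,8))
s=robot.sense(); print(s["t"],s["tcp_pos"],fin(.38),s["wrist_force"])
f=robot.grab_frame("side"); pickle.dump(f,open("side3.pkl","wb")); g=robot.grab_frame("top"); b=f["image"][:,:,::-1]; a=g["image"][:,:,::-1]
cv2.imwrite("pics/3.png",np.hstack([cv2.resize(a[150:250,190:310],(475,396),interpolation=2),cv2.resize(b[180:300,200:320],(320,396),interpolation=2)]))
E
```

```text
down False
False None
12.9917 [0.41675042 0.14754632 0.08901538] [0.41662353 0.1473694 ] [-0.20096927 -0.08043368 -0.15447945]
```

View pics/3.png

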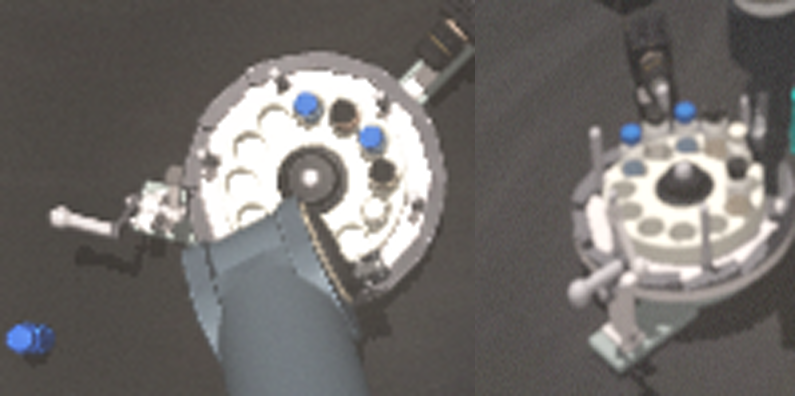

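Top view: the blue caps have turned about 15.5° counter-clockwise (about -0.27 rad), and the pawl is still up in the side view. That is inside the drop window, so I'll drop the pawl.

```bash
python3 - <<'E'
from push import *
robot.move_straight([*fin(.38,.015),.089],vel=.08); robot.move_straight([*fin(.38,.015),.2],vel=.2)
mid=np.array([.520,.3225]); P=lambda d,z:[*(mid+d*SX),z]
robot.goto(P(-.09,.2),down(YS+np.pi/2))
print("down",robot.move_straight(P(-.09,.094),vel=.12,contact_N=6))
print("push",robot.move_straight(P(-.040,.094),vel=.05,contact_N=10)); s=robot.sense(); print(s["tcp_pos"],s["wrist_force"])
robot.sleep(.3)
robot.move_straight(P(-.08,.094),vel=.1); robot.move_straight(P(-.09,.2),vel=.2)
robot.goto([*fin(.25,.016),.2],down(PHI+.25))
print(robot.sense()["t"])
f=robot.grab_frame("side"); pickle.dump(f,open("side4.pkl","wb")); b=f["image"][:,:,::-1]
cv2.imwrite("pics/4.png",cv2.resize(b[180:300,200:320],None,fx=4,fy=4,interpolation=2))
E
```

```text
down False
push False
[0.48043157 0.33061547 0.09394283] [-0.59418124  0.01754089  0.42962836]
21.825
```

View pics/4.png

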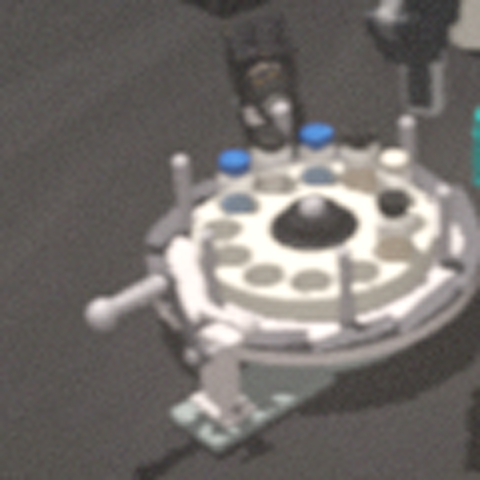

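The ball is back at (100,313), against (98,314) at the start, so the pawl is down. Now I push the wheel back until the tooth seats against it.

```bash
python3 - <<'E'
from push import *
z=.089
print("down",robot.move_straight([*fin(.25,.016),z],vel=.1,contact_N=6))
robot.move_straight([*fin(.25),z],vel=.06)
print(arc(.25,.55,5,vel=.03)); print("end",arc(.55,.80,5,vel=.02))
s=robot.sense(); d=s["tcp_pos"][:2]; print(s["t"],d,s["tcp_rot"],s["wrist_force"])
robot.sleep(.3); print(robot.sense()["wrist_force"])
for b in(.55,.6,.65,.7,.75,.8): print(b,fin(b).round(4))
f=robot.grab_frame("side"); g=robot.grab_frame("top"); pickle.dump((f,g),open("v5.pkl","wb")); b=f["image"][:,:,::-1]; a=g["image"][:,:,::-1]
cv2.imwrite("pics/5.png",np.hstack([cv2.resize(a[150:250,190:310],(475,396),interpolation=2),cv2.resize(b[180:300,200:320],(320,396),interpolation=2)]))
E
```

```text
down False
None
end 0.675
25.425 [0.42345779 0.12477241] [ 3.13948037e+00 -1.02240744e-03 -2.47673746e+00] [-0.57025868  1.5449035   1.46033773]
[0.38213949 2.24024374 1.17830554]
0.55 [0.4209 0.132 ]
0.6 [0.4227 0.1276]
0.65 [0.4247 0.1234]
0.7 [0.4269 0.1192]
0.75 [0.4293 0.1152]
0.8 [0.4318 0.1112]
```

View pics/5.png

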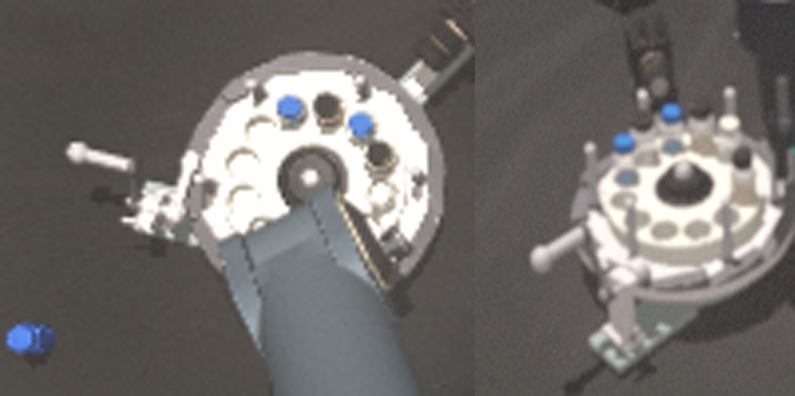

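Wheel measures about 28.7° back and the pawl peg is in its home position. I'll check with a slightly firmer nudge that it is really seated.

```bash
python3 - <<'E'
from push import *
p0=robot.sense()["tcp_pos"]
et=np.array([-np.sin(PHI+.65),np.cos(PHI+.65)])
hit=robot.move_straight([*(p0[:2]+.012*et),.089],vel=.012,contact_N=7)
s=robot.sense(); print(hit,(s["tcp_pos"]-p0).round(4),s["wrist_force"])
robot.move_straight([*(p0[:2]-.02*et),.089],vel=.06); robot.move_straight([*(p0[:2]-.02*et),.22],vel=.2)
robot.goto([.45,-.02,.3],down(PHI+.65))
print(robot.sense()["t"],robot.sense()["wrist_force"])
f=robot.grab_frame("side"); g=robot.grab_frame("top"); pickle.dump((f,g),open("v6.pkl","wb")); b=f["image"][:,:,::-1]; a=g["image"][:,:,::-1]
cv2.imwrite("pics/6.png",np.hstack([cv2.resize(a[150:250,190:310],(475,396),interpolation=2),cv2.resize(b[180:300,200:320],(320,396),interpolation=2)]))
def caps(im):
    h=cv2.cvtColor(im,cv2.COLOR_RGB2HSV)[165:205,250:295]; m=cv2.inRange(h,(100,120,90),(125,255,255)); n,l,st,c=cv2.connectedComponentsWithStats(m)
    return sorted([tuple(c[i]+[250,165]) for i in range(1,n) if st[i,4]>6])
A,B=caps(load("top0.pkl")["image"]),caps(g["image"]); print(A,B)
an=lambda p:np.degrees(np.arctan2(*(lambda X:(X[1]-HUB[1],X[0]-HUB[0]))(cast(g,*p,.098))))
print([an(p) for p in A],[an(p) for p in B])
print("vec angle",[np.degrees(np.arctan2(*(cast(g,*q[1],.097)-cast(g,*q[0],.097))[1::-1])) for q in(A,B) if len(q)==2])
E
```

```text
True [-0.0001  0.0001 -0.0001] [-0.36198371  1.74969695  0.74443639]
28.275 [-0.12062731  0.21420335 -0.49085373]
[(np.float64(272.22222222222223), np.float64(176.5)), (np.float64(285.22222222222223), np.float64(189.5))] [(np.float64(262.5), np.float64(176.5)), (np.float64(280.36842105263156), np.float64(180.94736842105263))]
[np.float64(-14.499177082996496), np.float64(-71.25874806773336)] [np.float64(14.526508574606899), np.float64(-41.969635128134975)]
vec angle [np.float64(-133.28591514878607), np.float64(-102.36675908842632)]
```

View pics/6.png

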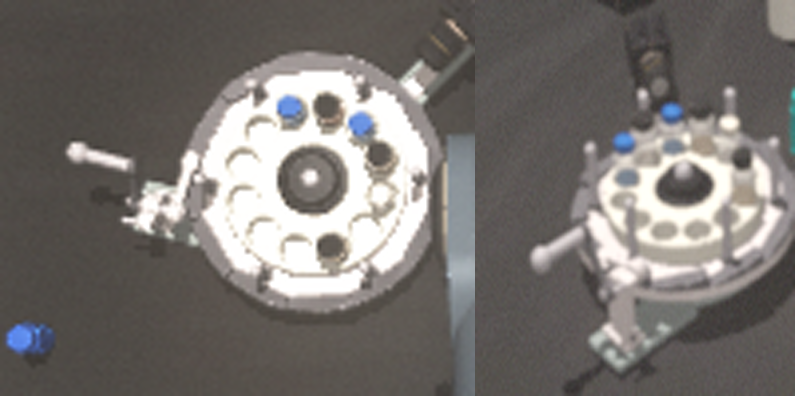

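```bash
python3 - <<'E'
from h import *
f6,g6=pickle.load(open("v6.pkl","rb"))
def ball(im,r,th):
    g=im.astype(float).mean(2)[r[0]:r[1],r[2]:r[3]]; w=np.clip(g-th,0,None); v,u=np.indices(g.shape); return (u*w).sum()/w.sum()+r[2],(v*w).sum()/w.sum()+r[0]
print("top",[ball(x["image"],(183,195,203,220),120) for x in(load("top0.pkl"),load("top1.pkl"),g6)])
print("side",[ball(x["image"],(250,268,216,240),105) for x in(load("side1.pkl"),load("side4.pkl"),f6)])
E
```

```text
top [(np.float64(212.7994026477236), np.float64(188.7677591217307)), (np.float64(208.734375), np.float64(186.814453125)), (np.float64(212.80420510263443), np.float64(188.76240339067564))]
side [(np.float64(228.79537109157673), np.float64(255.93635250917993)), (np.float64(229.93688025997835), np.float64(254.8135988667611)), (np.float64(229.39878373544258), np.float64(254.7698636670774))]
```

The top view puts the peg within 0.01 px of where it started, so the pawl is home and the wheel is seated. Handing in.

```bash
python3 -c "
from plant import robot
print(robot.close_job())"
```

```text
the job is handed in; nothing more can be done
None
```

I tipped the pawl up, pushed the wheel back about 29.5° (one notch) against the dropped pawl, which reads fully home, with the vials still standing in the last picture, and handed the job in at about 28 s; no verdict came back.

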